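Tip the finished pralines into the chest drawer

ROBOT

A 6-joint arm with a two-finger parallel gripper is mounted at the origin on the work surface. World frame = base frame: x ahead of the robot, y to its left, z up, the work surface at z = 0. Lengths are in mm, angles in rad, forces in N, time in s.
With the tool pointing down it reaches from about 400 to 925 mm from the base axis. Payload 12.5 kg.
Tool frame: the origin (TCP) lies midway between the tips of the shut fingers; the grasp point (between the pads) lies 19 mm behind it; z points along the fingers, y is the line along which they close (so a half turn about z gives the same grasp; the last joint's range is limited). The gripper opens to 95 mm and grips with 3 to 60 N. Pads are 20 mm wide; open, the fingers measure 119 mm over their backs; the gripper's body (75 mm by 180 mm) begins 59 mm behind the grasp point.
Start: joints at [1.22, 0.491, 1.559, -0, 1.092, -0.106], TCP at [151.458, 606.389, 214.661] pointing down, gripper open.
Joint ranges: [-3.1, 3.1], [-0.84, 2.19], [0.05, 2.79], [-1.13, 4.28], [0.06, 2.93], [-2.69, 2.69]. Speed limits (rad/s): [2.22, 2.22, 2.79, 3.14, 3.14, 3.14].

INTERFACE

Orientations are given as [roll, pitch, yaw] about the fixed x, y, z axes, in that order (R = Rz(yaw) Ry(pitch) Rx(roll)).
In Python, from cell import env gives the robot as it stands.
- The arm moves only by the tool carry_out, never from a script. Its argument "series" is a list of rows, each a list of 4 numbers: the shift along the world's x, y, z normalised to -1 to 1, where 1 is 5 cm, then the turn about the world's z normalised to -1 to 1, where 1 is 6 degrees. In form: [[x, y, z, turn], ...]. A call has exactly 5 rows; each row shifts and turns the commanded pose from where the row before left it; what a row does not reach is not made up. A row lasts 1/10 s, in which the tool goes at most 50 mm and 8.59 degrees, less where a joint would pass 70% of its speed; a pose out of reach is approached as far as the arm can. A call with a number of a shift or a turn outside -1 to 1 is refused whole. A call with a gripper value outside its range is refused whole. "fingers" is the closure, from -1 (fully open) to 1 (shut), set as the call begins (left out, the last holds). The fingers move at their own pace and stop on an object; the grip force is fixed at half the most. Time passes only in rows, so rows that do not move let the fingers close, or fill a call up. It gives the time, the measured TCP pose, the force, the opening and the grip force at its end, in the units of the state.
- env.state(): the state, without advancing time (a new reading comes with each control period).
- env.read_camera(name): name is "side" or "top"; returns the picture (420x560x3 uint8, red, green, blue); there is no depth.
- env.calibration(name): a dict with "K" (3x3 intrinsics, pixels), "pose" (4x4, takes a point from camera to world coordinates). Camera axes: x right, y down, z forward; pixel columns grow to the right and rows downward; lengths in mm; the calibration is good to about 2 mm. A picture is of the moment at which its call begins. calibration takes no time and is no camera call.
- env.job_done(): hands the job in; it is judged then, once.
Trained networks look in the newest picture that a camera, given by its name, has taken for a name from the list of things; names that differ only in an ending like _2 or _b are one class to them, and where a whole thing is asked for, a point or a joint stands for the part that bears it (a point fixed in the world has none). Each returns a list of dicts, best first, with "conf" (0 to 1); they miss things now and then, are a little off and sometimes report something else, mostly with a low value. They report only what shows in the picture. A call takes as long as a camera call. They do not tell look-alikes from the thing itself.
- env.look_for(camera, label): "position" ([row, column] as shares, 0 to 1, of the picture: columns of its width, rows of its height, amid what is visible of it).
The state is a dict: "t": time; "joints": joint angles; "qvel": joint speeds; "tau": joint torques, N m; "eef_pos": TCP position; "tcp_rot": TCP orientation; "ft_force": force on the tool from outside, world axes, zero at the start; "moment": the same for the moment, N m; "opening": opening from 0.0 (shut) to 1.0 (fully open); "grip_force": force on a finger pad.
Only numpy, scipy, OpenCV 4.12 (cv2) and the standard library are available. Lean on these libraries where they do the work, as an engineer would, in place of code of your own. Each camera call takes 0.05 s, during which the arm holds its last target. There are 200 camera calls.

TASK

Pull the chest's drawer wide open, then empty the five pralines from the tray on top of the chest into it: slide the tray forward until its front foot bears on the stop ledge, tip it up by the bar behind it until every praline has slid off the open front edge into the drawer, and let it back down flat on top of the chest. Do not touch the pralines with the fingers, and leave everything else where it is.

Things in the scene. Friction and masses are not known exactly. Their poses are not given: they have to be found in the camera images.
- chest: fixed low wooden chest with one drawer, 260 mm deep (x), 280 mm wide (y), top at 105 mm; origin under its centre on the table, its -x axis points out of the drawer front (front face at x = -130 mm). Along the front of the top runs a steel stop ledge, 7 mm tall, 5 mm thick, 250 mm long
- ledge_stop (a point): middle of the ledge's rear face, at the level of the chest top; axes as the chest's. The tray's front foot comes to rest against this face
- drawer (a joint): how far the drawer is out, m: 0 shut, 0.18 fully out, slides along the chest's -x; slight friction
- drawer_handle (a point): middle of the drawer's steel bar handle (11 mm thick, 130 mm long, along y), 45 mm in front of the drawer's face and 27 mm below the chest top; moves with the drawer; -x is the way out
- drawer_floor (a point): centre of the drawer's inner floor (inside 215 mm in x, 238 mm in y, walls 61 mm tall); moves with the drawer, axes as the chest's
- tray: loose aluminium tipping tray, 190 (x) by 140 mm (y), 0.4 kg, on the chest. Origin below its middle at foot level; -x is its open front edge, the other sides have walls up to 42 mm; floor top 20 mm up. Two round cross feet, 12 mm thick, 120 mm long along y, axes at x = -45 and +80 mm, 6 mm up. With the front foot at the ledge the open edge juts 24 mm past the chest front; it tips about that foot
- tray_bar (a point): middle of the round lifting bar behind the tray (11 mm thick, 110 mm long, along y), at tray x = +130 mm, 48 mm above the feet; 35 mm clear behind the rear wall, held by a strut at each end; fingers fit under it or round it
- tray_lip (a point): middle of the tray's open front edge, on the floor's top side; axes as the tray's
- praline0: flower-shaped dark chocolate praline, 34 mm wide, 18 mm tall, lying loose on the tray, 16 g; origin under its middle
- praline1: heart-shaped dark chocolate praline, 36 mm wide, 16 mm tall, lying loose on the tray, 16 g; origin under its middle
- praline2: flower-shaped dark chocolate praline, 34 mm wide, 18 mm tall, lying loose on the tray, 16 g; origin under its middle
- praline3: heart-shaped dark chocolate praline, 36 mm wide, 16 mm tall, lying loose on the tray, 16 g; origin under its middle
- praline4: flower-shaped dark chocolate praline, 34 mm wide, 18 mm tall, lying loose on the tray, 16 g; origin under its middle
- weight_chest: small brass scale weight with a knob, 24 mm wide, 31 mm tall, standing on the chest top beside the tray; origin under its centre; to be left alone
- weight_table: brass scale weight with a knob, 48 mm wide, 41 mm tall, on the table; origin under its centre; to be left alone
- cutter: round steel pastry cutter, 60 mm wide, 35 mm tall; origin under its centre; to be left alone
- spatula: spatula lying on the table; origin under its middle; to be left alone
There are look-alikes about, which are no part of the job. What is shaped like the praline2 but blue is not meant.

How it is judged:
By the outcome, as a careful person would: the job done as asked, in the order asked, and still so for the second after the job is handed in, with the robot touching nothing.
It also fails if it takes over 72 s, if anything falls off the work surface, if the arm or the gripper's body presses on something with over 40 N, if the wrist force passes 120 N, or if a joint passes its speed limit or range.

## Working session

There is one attempt and no reset: what is moved stays moved. The work goes in short steps, Python scripts to look and compute and a tool call to move; the robot and the scene stay as the last step left them, time stands still between calls to the robot, and variables do not carry over. Pictures are saved under pics/ and viewed, at most 10 in all, crops included, and the job is handed in when it is done.

Besides the shell and the picture viewer there is one more tool, called after "Request:" as name([rows], argument=value, ...), one row to a line, values as JSON. carry_out: Moves the arm, as the interface text tells. Its arguments: {"type":"object","properties":{"series":{"type":"array","items":{"type":"array","items":{"type":"number","minimum":-1,"maximum":1}}},"fingers":{"type":"number"}},"required":["series"]}

```bash
mkdir -p pics; ls
python3 - <<'E'
from cell import env
import cv2,numpy as np
s=env.state();print(s)
for n in("side","top"):
    im=env.read_camera(n);cv2.imwrite(f"pics/{n}0.png",im[:,:,::-1])
    c=env.calibration(n);print(n,np.round(c["K"],1).tolist(),np.round(c["pose"],3).tolist())
    for l in("chest","drawer_handle","tray","tray_bar","tray_lip","ledge_stop"):
        print(l,[(np.round([d["position"][1]*560,d["position"][0]*420],1).tolist(),round(d["conf"],2)) for d in env.look_for(n,l)[:3]])
E
```

```text
pics
{'t': 0.0, 'joints': array([ 1.22040700e+00,  4.91572853e-01,  1.55945247e+00,  1.66179177e-05,
        1.09167524e+00, -1.05583416e-01]), 'qvel': array([-0.00016061, -0.00170325, -0.00027071, -0.000302  ,  0.00011278,
        0.00187587]), 'tau': array([-3.45957444e-03, -6.12651873e+01, -2.58184254e+01,  6.91347336e-02,
        4.82864049e-02, -1.19324468e-04]), 'eef_pos': array([151.36177982, 606.14925416, 214.05244345]), 'tcp_rot': array([-3.14049246e+00, -1.31416180e-04,  2.89677900e+00]), 'ft_force': array([-0.63197047,  0.67867001, -0.36087971]), 'moment': array([-0.00725987,  0.04494119,  0.02513999]), 'grip_force': 0.0, 'opening': 1.000170711802765}
side [[419.4, 0.0, 280.4], [0.0, 419.4, 206.3], [0.0, 0.0, 1.0]] [[-0.846, -0.379, 0.376, 82.31], [-0.534, 0.607, -0.589, 430.35], [-0.005, -0.698, -0.716, 773.741], [0.0, 0.0, 0.0, 1.0]]
chest [([205.5, 256.3], 0.77)]
drawer_handle [([239.5, 196.2], 0.63)]
tray [([181.4, 232.9], 0.6)]
tray_bar [([180.3, 232.1], 0.71)]
tray_lip [([181.8, 233.8], 0.59)]
ledge_stop [([204.2, 261.1], 0.91)]
top [[487.6, 0.0, 271.4], [0.0, 487.6, 207.7], [0.0, 0.0, 1.0]] [[-0.043, -0.977, 0.21, 168.631], [-0.999, 0.042, -0.01, -98.556], [0.001, -0.211, -0.978, 1397.472], [0.0, 0.0, 0.0, 1.0]]
chest [([231.0, 193.9], 0.9), ([188.9, 162.4], 0.74), ([406.4, 216.4], 0.28)]
drawer_handle [([265.4, 167.7], 0.97), ([230.5, 194.7], 0.33), ([212.5, 178.4], 0.19)]
tray [([203.8, 174.9], 0.59), ([265.9, 174.0], 0.57)]
tray_bar [([205.8, 175.0], 0.96)]
tray_lip [([205.9, 176.1], 0.79), ([389.7, 164.1], 0.64)]
ledge_stop [([234.2, 192.1], 0.55)]
```

View pics/side0.png

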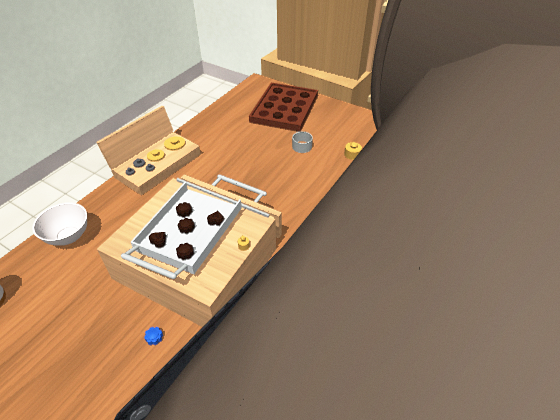

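View pics/top0.png

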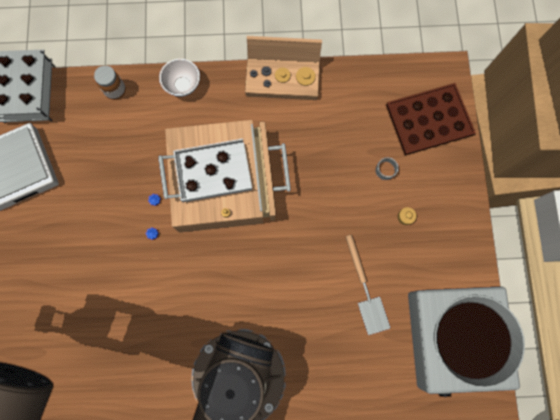

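Both views are usable: the drawer front faces image right (world -y), with the handle at about (285,168) and the tray bar at about (165,177) in the top view. I'll enlarge both for precise points.

Run:
```python
import cv2
t=cv2.imread("pics/top0.png")[110:240,145:305];cv2.imwrite("pics/tc.png",cv2.resize(t,None,fx=4.6,fy=4.6,interpolation=cv2.INTER_CUBIC))
t=cv2.imread("pics/side0.png")[165:320,95:295];cv2.imwrite("pics/sc.png",cv2.resize(t,None,fx=3.8,fy=3.8,interpolation=cv2.INTER_CUBIC))
```

```text
(no output)
```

View pics/tc.png

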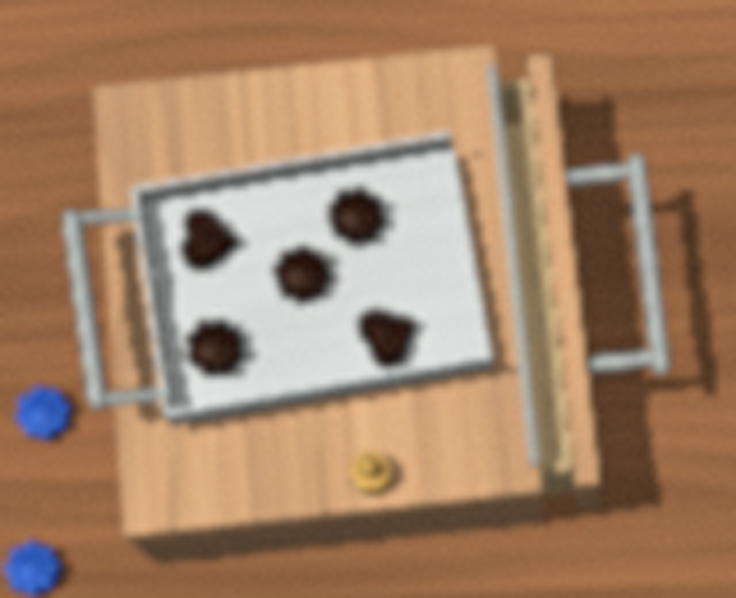

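View pics/sc.png

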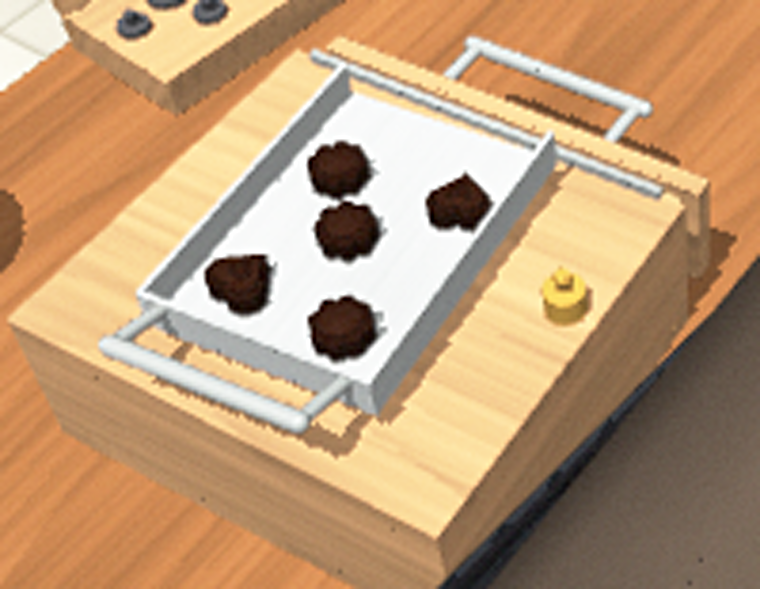

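```bash
cat > h.py <<'E'
from cell import env
import numpy as np
def bp(cam,u,v,z):
    c=env.calibration(cam);P=np.array(c["pose"]);d=P[:3,:3]@np.linalg.inv(c["K"])@[u,v,1];o=P[:3,3]
    return o+d*(z-o[2])/d[2]
def tc(x,y,z): return bp("top",145+(x+.5)/4.6-.5,110+(y+.5)/4.6-.5,z)
def sc(x,y,z): return bp("side",95+(x+.5)/3.8-.5,165+(y+.5)/3.8-.5,z)
E
python3 - <<'E'
from h import *
def pr(n,a,b):
    d=b-a;print(n,np.round(a[:2]),np.round(b[:2]),"mid",np.round((a+b)[:2]/2,1),"len",round(np.linalg.norm(d)),"ang",round(np.degrees(np.arctan2(d[1],d[0])),1))
pr("handle T",tc(660,368,78),tc(637,158,78));pr("handle S",sc(645,107,78),sc(475,43,78))
pr("bar T",tc(98,402,153),tc(72,215,153));pr("bar S",sc(300,422,153),sc(108,345,153))
pr("ledge T",tc(535,462,112),tc(491,65,112));pr("ledge S",sc(660,190,112),sc(316,55,112))
pr("rear T",tc(128,535,105),tc(95,88,105));pr("rear S",sc(438,540,105),sc(10,323,105))
pr("tray wall L T",tc(137,190,147),tc(450,137,147));pr("wall R T",tc(172,415,147),tc(492,360,147))
print("weight",np.round(tc(372,470,120)))
E
```

```text
handle T [ 502. -161.] [ 637. -153.] mid [ 569.6 -156.9] len 135 ang 3.2
handle S [ 504. -160.] [ 633. -151.] mid [ 568.4 -155.7] len 129 ang 3.9
bar T [477. 164.] [589. 179.] mid [533.3 171.7] len 113 ang 7.8
bar S [477. 167.] [588. 183.] mid [532.8 174.7] len 112 ang 8.2
ledge T [440. -83.] [688. -66.] mid [564.1 -74.5] len 249 ang 4.0
ledge S [438. -79.] [683. -62.] mid [560.5 -70.4] len 245 ang 4.0
rear T [408. 156.] [686. 176.] mid [547.3 166.5] len 279 ang 4.1
rear S [406. 162.] [683. 181.] mid [544.5 171.5] len 278 ang 3.9
tray wall L T [605. 143.] [630. -41.] mid [617.6  50.9] len 186 ang -82.3
wall R T [469. 123.] [494. -61.] mid [481.4  30.9] len 186 ang -82.4
weight [438.  12. 120.]
```

Request:
carry_out([
  [0.5,-0.5,0,-0.5],
  [0.5,-0.5,0,-0.5],
  [0.5,-0.5,0,-0.5],
  [0.5,-0.5,0,-0.5],
  [0.5,-0.5,0,-0.5],
], fingers=1)

```text
t: 1.2
eef_pos: [277.3, 480.4, 214.8]
tcp_rot: [3.141, 0.0, 2.633]
ft_force: [0.4, -0.1, -0.0]
opening: 0.635
grip_force: 0.0
```

Request:
carry_out([
  [0.5,-0.5,0,-0.5],
  [0.5,-0.5,0,-0.5],
  [0.5,-0.5,0,-0.5],
  [0.5,-0.5,0,-0.5],
  [0.5,-0.5,0,-0.5],
])

```text
t: 1.7
eef_pos: [402.4, 355.2, 214.8]
tcp_rot: [3.141, 0.0, 2.371]
ft_force: [0.5, 0.6, -1.0]
opening: 0.218
grip_force: 0.0
```

Request:
carry_out([
  [0.5,-0.5,0,-0.5],
  [0.5,-0.5,0,-0.5],
  [0.5,-0.5,0,-0.5],
  [0.5,-0.5,0,-0.5],
  [0.5,-0.5,0,-0.5],
])

```text
t: 2.2
eef_pos: [527.4, 230.2, 214.8]
tcp_rot: [3.141, 0.0, 2.109]
ft_force: [0.5, 0.1, 0.2]
opening: 0.007
grip_force: 0.0
```

Request:
carry_out([
  [0.08,-0.73,0,-0.45],
  [0.08,-0.73,0,-0.45],
  [0.08,-0.73,0,-0.45],
  [0.08,-0.73,0,-0.45],
  [0.08,-0.73,0,-0.45],
])

```text
t: 2.7
eef_pos: [546.5, 47.4, 214.8]
tcp_rot: [3.141, 0.0, 1.874]
ft_force: [0.4, 0.9, -0.2]
opening: 0.002
grip_force: 0.0
```

Request:
carry_out([
  [0.08,-0.73,0,-0.45],
  [0.08,-0.73,0,-0.45],
  [0.08,-0.73,0,-0.45],
  [0.08,-0.7,0,-0.45],
  [0,0,0,0],
])

```text
t: 3.2
eef_pos: [562.8, -99.1, 214.6]
tcp_rot: [3.141, 0.001, 1.683]
ft_force: [0.8, 0.9, -0.2]
opening: 0.004
grip_force: 0.0
```

Request:
carry_out([
  [0.08,-0.68,0,-0.4],
  [0,0,-0.5,0],
  [0,0,-0.5,0],
  [0,0,-0.5,0],
  [0,0,0,0],
])

```text
t: 3.7
eef_pos: [565.1, -128.6, 137.1]
tcp_rot: [-3.137, -0.002, 1.646]
ft_force: [-0.2, -0.0, 0.6]
opening: 0.005
grip_force: 0.0
```

Run:
```python
from h import *
import cv2
a=env.read_camera("top")[110:260,185:345,::-1];b=env.read_camera("side")[120:270,180:340,::-1]
cv2.imwrite("pics/c1.png",cv2.resize(np.hstack([a,b]),None,fx=2.5,fy=2.5,interpolation=cv2.INTER_CUBIC))
print(env.state()["eef_pos"])
```

```text
[ 566.65558526 -129.16151769  140.11830682]
```

View pics/c1.png

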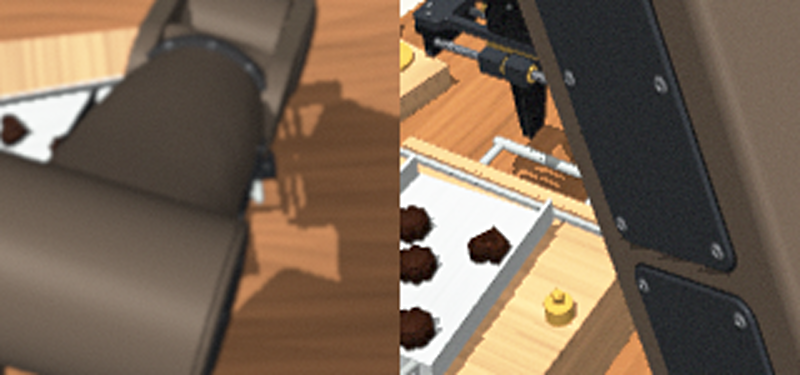

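The finger tip (right half, ~(530,135)) hangs above the gap between the drawer front and the handle bar. I'll go down gently.

Request:
carry_out([
  [0,-0.04,-0.4,0],
  [0,0,-0.4,0],
  [0,0,-0.4,0],
  [0,0,-0.36,0],
  [0,0,0,0],
])

```text
t: 4.3
eef_pos: [566.3, -131.3, 61.3]
tcp_rot: [-3.141, -0.0, 1.646]
ft_force: [0.7, -0.8, 0.4]
opening: 0.005
grip_force: 0.0
```

Request:
carry_out([
  [0.018,-0.2,0,0],
  [0.018,-0.2,0,0],
  [0.018,-0.24,0,0],
  [0.018,-0.24,0,0],
  [0.018,-0.24,0,0],
])

```text
t: 4.8
eef_pos: [571.3, -189.1, 62.2]
tcp_rot: [3.141, 0.0, 1.645]
ft_force: [1.1, 1.5, 0.3]
opening: 0.005
grip_force: 0.7
```

Request:
carry_out([
  [0.018,-0.24,0,0],
  [0.018,-0.24,0,0],
  [0.018,-0.24,0,0],
  [0.018,-0.24,0,0],
  [0.018,-0.24,0,0],
])

```text
t: 5.3
eef_pos: [575.3, -248.5, 61.5]
tcp_rot: [-3.141, -0.0, 1.645]
ft_force: [-0.7, 1.6, 1.2]
opening: 0.004
grip_force: 0.7
```

Request:
carry_out([
  [0.018,-0.24,0,0],
  [0.018,-0.24,0,0],
  [0.018,-0.16,0,0],
  [0.01,-0.1,0,0],
  [0,0,0,0],
])

```text
t: 5.8
eef_pos: [578.8, -285.3, 61.6]
tcp_rot: [3.141, 0.0, 1.645]
ft_force: [0.2, 0.5, 0.5]
opening: 0.006
grip_force: 0.0
```

Request:
carry_out([
  [0.006,-0.07,0,0],
  [0.006,-0.07,0,0],
  [0.006,-0.07,0,0],
  [0.006,-0.06,0,0],
  [0,0,0,0],
])

```text
t: 6.3
eef_pos: [579.6, -296.4, 61.6]
tcp_rot: [-3.141, -0.003, 1.645]
ft_force: [-0.9, 11.7, 3.5]
opening: 0.004
grip_force: 5.6
```

Request:
carry_out([
  [0,-0.03,0,0],
  [0,-0.03,0,0],
  [0,-0.03,0,0],
  [0,-0.02,0,0],
  [0,0,0,0],
])

```text
t: 6.8
eef_pos: [579.5, -296.9, 61.6]
tcp_rot: [-3.139, -0.01, 1.646]
ft_force: [2.7, 39.9, 10.5]
opening: 0.004
grip_force: 19.4
```

Request:
carry_out([
  [-0.02,0.27,0,0],
  [0,0,0.3,0],
  [0,0,0.9,0],
  [0,0,0.95,0],
  [0,0,0.95,0],
])

```text
t: 7.3
eef_pos: [578.7, -290.9, 219.6]
tcp_rot: [3.141, 0.001, 1.645]
ft_force: [0.2, -1.1, 0.3]
opening: 0.006
grip_force: 0.0
```

Request:
carry_out([
  [-0.05,0.6,0,0.9],
  [-0.05,0.6,0,0.9],
  [-0.05,0.6,0,0.9],
  [-0.05,0.6,0,0.9],
  [-0.05,0.6,0,0.9],
], fingers=0.24)

```text
t: 7.8
eef_pos: [566.5, -139.9, 217.9]
tcp_rot: [3.141, 0.002, 2.12]
ft_force: [0.7, -0.2, -0.2]
opening: 0.353
grip_force: 0.0
```

Request:
carry_out([
  [-0.05,0.6,0,0.9],
  [-0.05,0.6,0,0.9],
  [-0.05,0.6,0,0.9],
  [-0.05,0.6,0,0.9],
  [-0.05,0.6,0,0.9],
])

```text
t: 8.3
eef_pos: [554.2, 10.3, 217.9]
tcp_rot: [3.141, 0.002, 2.591]
ft_force: [0.6, -0.1, 0.8]
opening: 0.379
grip_force: 0.0
```

Request:
carry_out([
  [-0.05,0.6,0,0.9],
  [-0.05,0.6,0,0.9],
  [-0.05,0.6,0,0.9],
  [-0.05,0.6,0,0.9],
  [-0.05,0.6,0,0.9],
])

```text
t: 8.8
eef_pos: [541.9, 160.5, 217.9]
tcp_rot: [3.141, 0.002, 3.063]
ft_force: [0.4, 0.2, 0.3]
opening: 0.384
grip_force: 0.0
```

Request:
carry_out([
  [0,0,0,0.9],
  [0,0,0,0.9],
  [0,0,0,0],
  [0,0,0,0],
  [0,0,0,0],
])

```text
t: 9.3
eef_pos: [541.6, 159.5, 217.1]
tcp_rot: [3.142, 0.001, -3.038]
ft_force: [1.1, -0.8, -0.7]
opening: 0.38
grip_force: 0.0
```

Run:
```python
from h import *
import cv2
a=env.read_camera("top")[90:240,145:345,::-1];b=env.read_camera("side")[120:270,90:290,::-1]
cv2.imwrite("pics/c2.png",cv2.resize(np.hstack([a,b]),None,fx=2,fy=2,interpolation=cv2.INTER_CUBIC))
s=env.state();print(s["eef_pos"],s["tcp_rot"],s["opening"],s["joints"])
```

```text
[541.50525874 159.58838434 216.84664915] [ 3.14152205e+00  2.81995900e-04 -3.03729379e+00] 0.3834697784554202 [ 1.69573016e-01  4.02618643e-01  1.70693288e+00  6.06581909e-05
  1.03175513e+00 -1.50555331e+00]
```

View pics/c2.png

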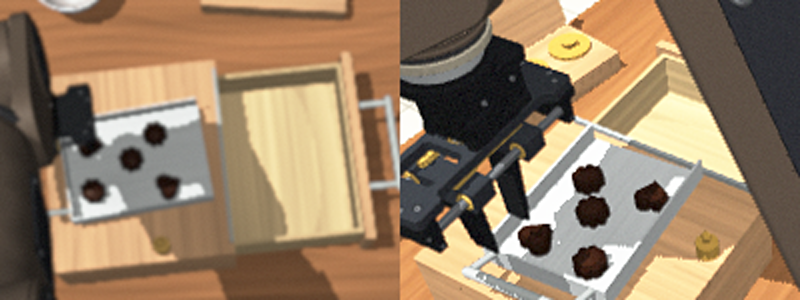

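Left half: the drawer is wide open (floor at about (295,155)). Right half: the fingers hang just in front of the bar and need a little more travel rearward.

Request:
carry_out([
  [-0.17,0.3,0,0.32],
  [0,0,-0.4,0],
  [0,0,-0.4,0],
  [0,0,-0.2,0],
  [0,0,0,0],
])

```text
t: 9.9
eef_pos: [532.1, 175.2, 165.6]
tcp_rot: [3.142, -0.002, -3.002]
ft_force: [0.1, 0.3, -0.5]
opening: 0.381
grip_force: 0.0
```

Request:
carry_out([
  [0,0,-0.1,0],
  [0,0,-0.1,0],
  [0,0,-0.1,0],
  [0,0,0,0],
  [0,0,0,0],
])

```text
t: 10.4
eef_pos: [532.9, 174.9, 151.7]
tcp_rot: [3.141, 0.0, -3.002]
ft_force: [0.1, -0.7, -0.6]
opening: 0.375
grip_force: 0.0
```

Request:
carry_out([
  [0,0,-0.1,0],
  [0,0,-0.1,0],
  [0,0,-0.08,0],
  [0,0,0,0],
  [0,0,0,0],
])

```text
t: 10.9
eef_pos: [532.9, 174.9, 137.6]
tcp_rot: [3.142, -0.0, -3.002]
ft_force: [0.2, -0.5, -0.6]
opening: 0.378
grip_force: 0.0
```

Request:
carry_out([
  [0,0,0,0],
  [0,0,0,0],
  [0,0,0,0],
  [0,0,0,0],
  [0,0,0,0],
], fingers=1)

```text
t: 11.4
eef_pos: [532.9, 174.9, 137.7]
tcp_rot: [3.142, 0.0, -3.002]
ft_force: [-0.2, -0.1, 0.9]
opening: 0.113
grip_force: 30.0
```

Request:
carry_out([
  [0.012,-0.06,0,-0.03],
  [0.026,-0.13,0,-0.08],
  [0.026,-0.13,0,-0.08],
  [0.026,-0.13,0,-0.08],
  [0.026,-0.13,0,-0.08],
])

```text
t: 11.9
eef_pos: [538.9, 145.2, 137.8]
tcp_rot: [3.141, 0.0, -3.04]
ft_force: [0.1, 3.6, 2.3]
opening: 0.105
grip_force: 30.0
```

Request:
carry_out([
  [0.026,-0.13,0,-0.08],
  [0.026,-0.13,0,-0.08],
  [0.026,-0.13,0,-0.08],
  [0.026,-0.13,0,-0.06],
  [0.012,-0.06,0,0],
])

```text
t: 12.4
eef_pos: [544.6, 116.2, 137.7]
tcp_rot: [3.141, 0.0, -3.071]
ft_force: [-0.3, 4.5, 2.9]
opening: 0.106
grip_force: 30.0
```

Request:
carry_out([
  [0,-0.02,0,0],
  [0,-0.02,0,0],
  [0,0,0,0],
  [0,0,0,0],
  [0,0,0,0],
])

```text
t: 12.9
eef_pos: [544.5, 114.8, 137.7]
tcp_rot: [-3.141, 0.0, -3.07]
ft_force: [-0.3, 1.0, 4.6]
opening: 0.107
grip_force: 30.0
```

Request:
carry_out([
  [0,-0.02,0,0],
  [0,-0.02,0,0],
  [0,-0.02,0,0],
  [0,0,0,0],
  [0,0,0,0],
])

```text
t: 13.4
eef_pos: [544.4, 111.9, 137.7]
tcp_rot: [3.142, -0.0, -3.07]
ft_force: [-1.2, 4.1, 5.3]
opening: 0.108
grip_force: 30.0
```

Request:
carry_out([
  [0,-0.02,0,0],
  [0,-0.02,0,0],
  [0,0,0,0],
  [0,0,0,0],
  [0,0,0,0],
])

```text
t: 13.9
eef_pos: [544.9, 111.2, 137.8]
tcp_rot: [3.14, 0.001, -3.071]
ft_force: [2.2, 14.5, 2.5]
opening: 0.11
grip_force: 30.0
```

Request:
carry_out([
  [0.003,-0.043,0.151,0],
  [0.003,-0.043,0.151,0],
  [0.004,-0.056,0.147,0],
  [0.004,-0.056,0.147,0],
  [0,0,0,0],
])

```text
t: 14.4
eef_pos: [545.5, 101.2, 168.3]
tcp_rot: [3.139, 0.002, -3.071]
ft_force: [1.7, 15.3, 4.8]
opening: 0.107
grip_force: 30.0
```

Request:
carry_out([
  [0.005,-0.068,0.141,0],
  [0.005,-0.068,0.141,0],
  [0.006,-0.08,0.134,0],
  [0.006,-0.08,0.134,0],
  [0,0,0,0],
])

```text
t: 14.9
eef_pos: [546.5, 86.6, 196.1]
tcp_rot: [3.139, 0.002, -3.071]
ft_force: [-0.9, 17.5, 9.3]
opening: 0.106
grip_force: 30.0
```

Request:
carry_out([
  [0.006,-0.091,0.127,0],
  [0.006,-0.091,0.127,0],
  [0.007,-0.101,0.119,0],
  [0.007,-0.101,0.119,0],
  [0,0,0,0],
])

```text
t: 15.4
eef_pos: [547.8, 67.6, 221.2]
tcp_rot: [3.138, 0.002, -3.071]
ft_force: [-2.0, 17.8, 13.5]
opening: 0.108
grip_force: 30.0
```

Run:
```python
from h import *
import cv2
a=env.read_camera("top")[90:240,145:345,::-1];b=env.read_camera("side")[120:270,90:290,::-1]
cv2.imwrite("pics/c3.png",cv2.resize(np.hstack([a,b]),None,fx=2,fy=2,interpolation=cv2.INTER_CUBIC))
s=env.state();print(s["eef_pos"],s["ft_force"])
```

```text
[547.78742984  67.88837793 220.84213751] [-1.08405524 18.14386395 13.90859578]
```

View pics/c3.png

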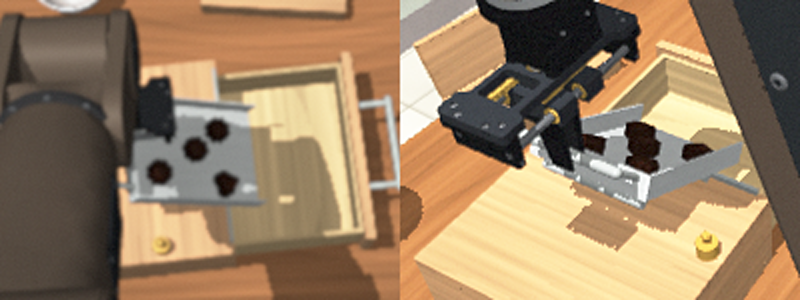

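Tilted about 30°, front foot on the ledge, lip over the drawer, and all the visible pralines still on the tray. I'll keep tipping.

Request:
carry_out([
  [0.008,-0.111,0.109,0],
  [0.008,-0.111,0.109,0],
  [0.008,-0.12,0.099,0],
  [0.008,-0.12,0.099,0],
  [0,0,0,0],
])

```text
t: 16.0
eef_pos: [549.5, 43.8, 242.0]
tcp_rot: [3.139, 0.002, -3.071]
ft_force: [-2.7, 14.0, 15.6]
opening: 0.109
grip_force: 30.0
```

Request:
carry_out([
  [0,0,0,0],
  [0,0,0,0],
  [0,0,0,0],
  [0,0,0,0],
  [0,0,0,0],
])

```text
t: 16.5
eef_pos: [549.4, 44.3, 241.7]
tcp_rot: [3.139, 0.002, -3.07]
ft_force: [-1.2, 13.4, 15.2]
opening: 0.112
grip_force: 30.0
```

Request:
carry_out([
  [0.009,-0.129,0.087,0],
  [0.009,-0.129,0.087,0],
  [0.009,-0.136,0.076,0],
  [0.009,-0.136,0.076,0],
  [0,0,0,0],
])

```text
t: 17.0
eef_pos: [551.3, 16.4, 258.0]
tcp_rot: [3.141, 0.002, -3.071]
ft_force: [-1.5, 8.6, 12.8]
opening: 0.105
grip_force: 30.0
```

Request:
carry_out([
  [0,0,0,0],
  [0,0,0,0],
  [0,0,0,0],
  [0,0,0,0],
  [0,0,0,0],
])

```text
t: 17.5
eef_pos: [551.2, 17.0, 257.7]
tcp_rot: [3.14, 0.002, -3.07]
ft_force: [-1.0, 7.8, 13.3]
opening: 0.107
grip_force: 30.0
```

Run:
```python
from h import *
import cv2
a=env.read_camera("top")[90:240,145:345,::-1];b=env.read_camera("side")[120:270,90:290,::-1]
cv2.imwrite("pics/c4.png",cv2.resize(np.hstack([a,b]),None,fx=2,fy=2,interpolation=cv2.INTER_CUBIC))
s=env.state();print(s["eef_pos"],s["ft_force"])
```

```text
[551.20998953  16.98040624 257.71959278] [-1.18269016  7.84140702 13.63378465]
```

View pics/c4.png

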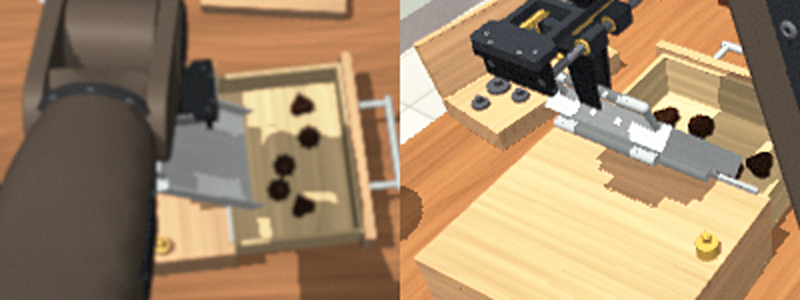

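All five pralines lie in the drawer (left half, columns 270-320), so I'll retrace the arc down.

Request:
carry_out([
  [-0.009,0.136,-0.076,0],
  [-0.009,0.136,-0.076,0],
  [-0.009,0.129,-0.087,0],
  [-0.009,0.129,-0.087,0],
  [0,0,0,0],
])

```text
t: 18.1
eef_pos: [549.1, 43.9, 240.5]
tcp_rot: [3.141, 0.0, -3.07]
ft_force: [-0.4, 5.9, 7.5]
opening: 0.111
grip_force: 30.0
```

Request:
carry_out([
  [-0.008,0.12,-0.099,0],
  [-0.008,0.12,-0.099,0],
  [-0.008,0.111,-0.109,0],
  [-0.008,0.111,-0.109,0],
  [0,0,0,0],
])

```text
t: 18.6
eef_pos: [547.5, 66.8, 219.2]
tcp_rot: [3.141, -0.0, -3.07]
ft_force: [0.2, 6.5, 4.2]
opening: 0.106
grip_force: 30.0
```

Request:
carry_out([
  [-0.007,0.101,-0.119,0],
  [-0.007,0.101,-0.119,0],
  [-0.006,0.091,-0.127,0],
  [-0.006,0.091,-0.127,0],
  [0,0,0,0],
])

```text
t: 19.1
eef_pos: [546.1, 86.0, 194.3]
tcp_rot: [3.141, -0.001, -3.07]
ft_force: [2.2, 6.8, 2.5]
opening: 0.109
grip_force: 30.0
```

Request:
carry_out([
  [-0.006,0.08,-0.134,0],
  [-0.006,0.08,-0.134,0],
  [-0.005,0.068,-0.141,0],
  [-0.005,0.068,-0.141,0],
  [0,0,0,0],
])

```text
t: 19.6
eef_pos: [545.0, 100.7, 166.5]
tcp_rot: [3.141, -0.001, -3.07]
ft_force: [1.6, 6.6, 3.0]
opening: 0.109
grip_force: 30.0
```

Request:
carry_out([
  [-0.004,0.056,-0.147,0],
  [-0.004,0.056,-0.147,0],
  [-0.003,0.043,-0.14,0],
  [-0.003,0.043,-0.11,0],
  [0,0,0,0],
])

```text
t: 20.1
eef_pos: [544.0, 110.1, 139.2]
tcp_rot: [3.142, -0.001, -3.07]
ft_force: [1.2, 3.9, 1.4]
opening: 0.107
grip_force: 30.0
```

Request:
carry_out([
  [0,0,-0.015,0],
  [0,0,-0.015,0],
  [0,0,0,0],
  [0,0,0,0],
  [0,0,0,0],
])

```text
t: 20.6
eef_pos: [544.4, 110.2, 138.5]
tcp_rot: [3.141, -0.0, -3.07]
ft_force: [1.0, 7.7, 0.2]
opening: 0.106
grip_force: 30.0
```

Request:
carry_out([
  [0,0.015,-0.01,0],
  [0,0,-0.02,0],
  [0,0,-0.01,0],
  [0,0,0,0],
  [0,0,0,0],
])

```text
t: 21.1
eef_pos: [544.3, 110.7, 136.5]
tcp_rot: [3.141, -0.0, -3.07]
ft_force: [-0.3, 4.6, 1.4]
opening: 0.106
grip_force: 30.0
```

Request:
carry_out([
  [0,0,-0.02,0],
  [0,0,-0.02,0],
  [0,0,0,0],
  [0,0,0,0],
  [0,0,0,0],
])

```text
t: 21.6
eef_pos: [544.4, 111.1, 134.6]
tcp_rot: [3.141, 0.0, -3.07]
ft_force: [0.2, 8.0, 0.9]
opening: 0.11
grip_force: 30.0
```

Request:
carry_out([
  [0,0,-0.02,0],
  [0,0,0,0],
  [0,0,0,0],
  [0,0,0,0],
  [0,0,0,0],
])

```text
t: 22.1
eef_pos: [544.5, 111.2, 134.4]
tcp_rot: [3.141, 0.001, -3.07]
ft_force: [-2.8, 8.0, 9.7]
opening: 0.109
grip_force: 30.0
```

Request:
carry_out([
  [0,0,0.01,0],
  [0,0,0,0],
  [0,0,0,0],
  [0,0,0,0],
  [0,0,0,0],
], fingers=0.26)

```text
t: 22.6
eef_pos: [544.4, 110.5, 134.1]
tcp_rot: [-3.142, -0.0, -3.07]
ft_force: [-0.7, 0.7, 0.2]
opening: 0.365
grip_force: 0.0
```

Request:
carry_out([
  [0,0,0.1,0],
  [0,0,0.2,0],
  [0,0,0.4,0],
  [0,0,0.6,0],
  [0,0,0.6,0],
])

```text
t: 23.1
eef_pos: [544.3, 110.6, 231.0]
tcp_rot: [3.142, 0.0, -3.07]
ft_force: [0.9, 0.5, 0.1]
opening: 0.372
grip_force: 0.0
```

Request:
carry_out([
  [0,0.6,0.3,0],
  [0,0.8,0.1,0],
  [0,0.9,0,0],
  [0,0.9,0,0],
  [0,0.9,0,0],
])

```text
t: 23.6
eef_pos: [544.2, 317.4, 250.5]
tcp_rot: [3.141, 0.001, -3.07]
ft_force: [0.7, -0.6, -0.4]
opening: 0.37
grip_force: 0.0
```

Request:
carry_out([
  [-0.7,0.6,0,0],
  [-0.7,0.6,0,0],
  [-0.7,0.6,0,0],
  [-0.7,0.6,0,0],
  [0,0,0,0],
])

```text
t: 24.1
eef_pos: [400.7, 438.4, 250.4]
tcp_rot: [3.14, 0.0, -3.066]
ft_force: [0.2, -0.5, 0.3]
opening: 0.367
grip_force: 0.0
```

Run:
```python
from h import *
import cv2
a=env.read_camera("top")[90:240,145:345,::-1];b=env.read_camera("side")[150:300,90:290,::-1]
cv2.imwrite("pics/c5.png",cv2.resize(np.hstack([a,b]),None,fx=2,fy=2,interpolation=cv2.INTER_CUBIC))
```

```text
(no output)
```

View pics/c5.png

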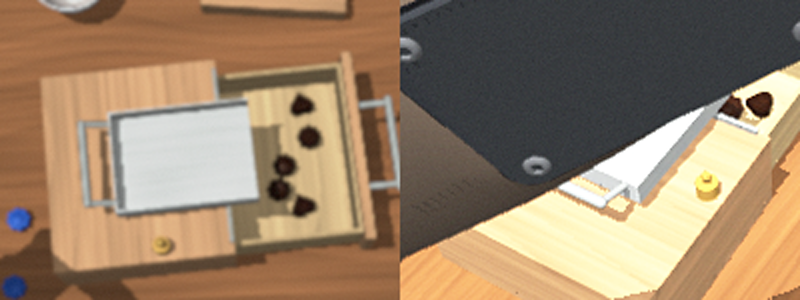

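Run:
```python
from h import *
print(bp("top",145+389/2,90+98/2,78),bp("top",145+397/2,90+186/2,78))
print(env.job_done())
```

```text
[ 644.80558005 -314.87264793   78.        ] [ 514.665504   -316.62809945   78.        ]
the job is handed in; nothing more can be done
None
```

The job is handed in: the drawer is pulled out to its stop, all five pralines are in it, and the tray is back down flat and empty on the chest, with the weight on the chest still standing beside it.

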